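# Counterbalance a sealed bottle by feel

## Robot

A 6-joint arm with a two-finger parallel gripper is mounted at the origin on a cart in front of the work surface, level with it; the furniture and walls round the work are solid. World frame = base frame: x ahead of the robot, y to its left, z up, the work surface at z = 0. Lengths are in m, angles in rad, forces in N, time in s.
With the tool pointing down it reaches from about 0.35 to 0.975 m from the base axis. Payload 4.9 kg.
Tool frame: the origin (TCP) lies at the very end of the fingers, on their centre line; the grasp point (between the pads) lies 19 mm behind it; z points along the fingers, x is the direction in which the jaws open and shut, and the axes are right-handed (so a half turn about z gives the same grasp; the last joint's range is limited). The gripper opens to 85 mm and grips with 20 to 120 N. Pads are 22 mm wide; open, the fingers measure 114 mm over their backs; the gripper's body (76 mm by 85 mm) begins 54 mm behind the grasp point. The pads swing forward as they close: fully open they stand 13 mm farther back than shut.
Start: joints at [1.092, 0.053, 1.613, -0, 1.476, -0.119], TCP at [0.22, 0.585, 0.231] pointing down, gripper open.
Joint ranges: [-3.01, 3.01], [-1.01, 2.22], [0.06, 2.58], [-1.02, 4.17], [0.09, 2.62], [-3.14, 3.14]. Speed limits (rad/s): [2.57, 2.57, 3.14, 3.14, 3.14, 3.14].

## Interface

Orientations are given as a rotation vector (axis times angle).
In Python, from station import readout, viewer, ctrl, nets gives the robot as it stands. The module is installed in compiled form; this text tells all that it offers.
- The arm moves only by the tool step_arm, never from a script. Its argument "moves" is a list that holds one entry, the list of rows, each a list of 4 numbers: the shift along the world's x, y, z in cm, then the turn about the world's z in rad. In form: [[[dx, dy, dz, yaw], ...]]. A call has 1 to 10 rows; each row shifts and turns the commanded pose from where the row before left it; what a row does not reach is not made up. A row lasts 1/12 s, in which the tool goes at most 41.7 mm and 7.16 degrees, less where a joint would pass 70% of its speed; a pose out of reach is approached as far as the arm can. A call is refused whole if a number of a shift passes 4.17 or a number of a turn 0.125, either way. A call with a gripper value outside its range is refused whole. "grip" is the closure, from 0 (fully open) to 1 (shut), set as the call begins (left out, the last holds). The fingers move at their own pace and stop on an object; "squeeze" is the grip in N (left out, the last holds). Time passes only in rows, so rows that do not move let the fingers close. It gives the time, the measured TCP pose, the force and the opening at its end, in the units of the state.
- readout.get_obs(): the state, without advancing time (a new reading comes with each control period).
- viewer.get_image(name): name is "side" or "top" or "wrist"; returns the picture (420x560x3 uint8, blue, green, red); there is no depth.
- viewer.calibration(name): a dict with "camera_matrix" (3x3 intrinsics, pixels), "R" (3x3) and "t" (3): a world point X has camera coordinates R X + t. Camera axes: x right, y down, z forward; pixel columns grow to the right and rows downward; lengths in m; the calibration is good to about 2 mm. A picture is of the moment at which its call begins: read the wrist's pose just before it. calibration takes no time and is no camera call; for the wrist camera it gives the pose at the moment of the call.
- ctrl.finish_job(): hands the job in, once; it reports no verdict.
Trained networks look in the newest picture that a camera, given by its name, has taken for a name from the list of things; names that differ only in an ending like _2 or _b are one class to them, and where a whole thing is asked for, a point or a joint stands for the part that bears it (a point fixed in the world has none). Each returns a list of dicts, best first, with "confidence" (0 to 1); they miss things now and then, are a little off and sometimes report something else, mostly with a low value. They report only what shows in the picture. A call takes as long as a camera call.
- nets.masks_of(camera, thing): "region" (420x560 bool, what is visible of it) and "box" ([left, top, right, bottom] in pixels, round what is visible of it).
- nets.pinpoint(camera, thing): "at" ([column, row] in pixels: a listed point, or the origin of a listed thing).
The state is a dict: "t": time; "q": joint angles; "dq": joint speeds; "effort": joint torques, N m; "tool_pos": TCP position; "tool_rot": TCP orientation; "contact_force": force on the tool from outside, world axes, zero at the start; "wrist_torque": the same for the moment, N m; "opening": finger opening in m.
Only numpy, scipy, OpenCV 4.12 (cv2) and the standard library are available. Lean on these libraries where they do the work, as an engineer would, in place of code of your own. Each camera call takes 0.05 s, during which the arm holds its last target. There are 200 camera calls.

## Task

The brown bottle needs a counterbalance for the centrifuge. With closed fingertips alone, press the empty pan of the balance gently down until the beam floats level and hold it there a moment to feel how much weight is missing; then set on that pan the one steel weight that matches, so that the beam floats level by itself with the pointer between the two outer marks, and let go. Never drive the pan down onto its stop, by hand or with too heavy a weight, be gentle with the balance, and leave the other things where they are.

Things in the scene. Friction and masses are not known exactly. Their poses are not given: they have to be found in the camera images.
- balance: equal-arm laboratory balance fixed to the bench: grey foot 70 x 150 x 16 mm, aluminium column, steel beam 272 mm long rocking on a pivot 85 mm above the bench, white scale plate (top 154 mm up) with a pointer. Origin on the bench under the pivot; beam along y, bottle at y = +130 mm, empty pan at y = -130 mm. A push or knock of over 15 N harms its bearings
- beam (a joint): angle of the beam, rad: 0 = level, positive = bottle side down, empty pan up; stops at +0.08 (rests there while the pan is empty or loaded too lightly) and -0.08 (pan down on its stop). The two outer marks of the scale plate are at +-0.038. Between the stops, force pressing down anywhere on the pan (N) = weight that would float it exactly level - 22 * angle. Damped, settles within 1 s
- sample_bottle: brown sealed bottle, 62 mm across, 140 mm high, standing loose in its own pan (top about 240 mm above the bench); how full it is, and so its weight (2.1 to 6.9 N), is unknown. The beam without it is in balance, so an equal weight on the empty pan floats the beam level. Origin at the centre of its underside
- bottle_pan (a point): centre of the floor of the bottle's pan, the twin of the empty one, at the other end of the beam and moving with it
- pan (a point): centre of the floor of the empty pan, moving up and down with the beam. Round steel dish on a parallel linkage that keeps it horizontal, so it does not matter where on it the load sits: flat floor 72 mm wide inside, rim 82 mm over all and 4 mm above the floor. At level the floor is 101 mm above the bench; it rises or sinks 10.4 mm to either stop
- weight_1: lowest of five steel laboratory weights, 250 g (pulls down with 2.45 N): round body 48 mm across and 14 mm high, on it a thin neck and a grip knob 22 mm across, widest 23 to 32 mm above the underside; 34 mm high over all. Stands loose and upright on the bench; origin at the centre of its underside, z up
- weight_2: second lowest of five steel laboratory weights, 350 g (pulls down with 3.43 N): round body 48 mm across and 21 mm high, on it a thin neck and a grip knob 22 mm across, widest 30 to 39 mm above the underside; 41 mm high over all. Stands loose and upright on the bench; origin at the centre of its underside, z up
- weight_3: middle of five steel laboratory weights, 450 g (pulls down with 4.41 N): round body 48 mm across and 28 mm high, on it a thin neck and a grip knob 22 mm across, widest 37 to 46 mm above the underside; 48 mm high over all. Stands loose and upright on the bench; origin at the centre of its underside, z up
- weight_4: second tallest of five steel laboratory weights, 550 g (pulls down with 5.40 N): round body 48 mm across and 35 mm high, on it a thin neck and a grip knob 22 mm across, widest 44 to 53 mm above the underside; 55 mm high over all. Stands loose and upright on the bench; origin at the centre of its underside, z up
- weight_5: tallest of five steel laboratory weights, 650 g (pulls down with 6.38 N): round body 48 mm across and 42 mm high, on it a thin neck and a grip knob 22 mm across, widest 51 to 60 mm above the underside; 62 mm high over all. Stands loose and upright on the bench; origin at the centre of its underside, z up
- by_case: bystander: small pale blue hinged case, 57 x 70 x 22 mm, loose; origin at the centre of its underside
- by_dish: bystander: round shallow dish, 64 mm across, 14 mm high, loose; origin at the centre of its underside
- by_tape: bystander: white roll of tape lying flat, 72 mm across, 19 mm high, loose; origin at the centre of its underside

How it is judged:
On the way, in this order (a step that is already met when the one before it is completed fails the run):
1. the closed fingertips hold the empty pan down with the beam level, pointer between the two outer marks (value of joint beam between -0.038 and 0.038 rad and contact force between the fingers and balance above 1 N and distance between each of weight_1, weight_2, weight_3, weight_4, weight_5 and pan above 0.08 m), for 0.4 s.
2. one weight stands in the pan, the other four on the bench, and the beam floats level with nothing held (value of joint beam between -0.038 and 0.038 rad and contact force between the fingers and balance below 0.1 N and contact force between the fingers and weight_1 below 0.1 N and contact force between the fingers and weight_2 below 0.1 N and contact force between the fingers and weight_3 below 0.1 N and contact force between the fingers and weight_4 below 0.1 N and contact force between the fingers and weight_5 below 0.1 N and ((distance between weight_1 and pan below 0.012 m and angle between weight_1's own z axis and vertical below 0.12 rad and height (world z) of each of weight_2, weight_3, weight_4, weight_5 below 0.006 m and angle between each of weight_2, weight_3, weight_4, weight_5's own z axis and vertical below 0.1 rad) or (distance between weight_2 and pan below 0.012 m and angle between weight_2's own z axis and vertical below 0.12 rad and height (world z) of each of weight_1, weight_3, weight_4, weight_5 below 0.006 m and angle between each of weight_1, weight_3, weight_4, weight_5's own z axis and vertical below 0.1 rad) or (distance between weight_3 and pan below 0.012 m and angle between weight_3's own z axis and vertical below 0.12 rad and height (world z) of each of weight_1, weight_2, weight_4, weight_5 below 0.006 m and angle between each of weight_1, weight_2, weight_4, weight_5's own z axis and vertical below 0.1 rad) or (distance between weight_4 and pan below 0.012 m and angle between weight_4's own z axis and vertical below 0.12 rad and height (world z) of each of weight_1, weight_2, weight_3, weight_5 below 0.006 m and angle between each of weight_1, weight_2, weight_3, weight_5's own z axis and vertical below 0.1 rad) or (distance between weight_5 and pan below 0.012 m and angle between weight_5's own z axis and vertical below 0.12 rad and height (world z) of each of weight_1, weight_2, weight_3, weight_4 below 0.006 m and angle between each of weight_1, weight_2, weight_3, weight_4's own z axis and vertical below 0.1 rad))), for 0.3 s.
At the end, for the whole second after the job is handed in: one weight stands upright in the pan (underside centre within 12 mm of the pan centre), the other four upright on the bench, the bottle in its own pan (within 15 mm of its centre), and the beam floats still within 0.038 rad of level, the pointer between the two outer marks (value of joint beam between -0.038 and 0.038 rad and velocity of joint beam between -0.03 and 0.03 rad/s and distance between sample_bottle and bottle_pan below 0.015 m and ((distance between weight_1 and pan below 0.012 m and angle between weight_1's own z axis and vertical below 0.12 rad and height (world z) of each of weight_2, weight_3, weight_4, weight_5 below 0.006 m and angle between each of weight_2, weight_3, weight_4, weight_5's own z axis and vertical below 0.1 rad) or (distance between weight_2 and pan below 0.012 m and angle between weight_2's own z axis and vertical below 0.12 rad and height (world z) of each of weight_1, weight_3, weight_4, weight_5 below 0.006 m and angle between each of weight_1, weight_3, weight_4, weight_5's own z axis and vertical below 0.1 rad) or (distance between weight_3 and pan below 0.012 m and angle between weight_3's own z axis and vertical below 0.12 rad and height (world z) of each of weight_1, weight_2, weight_4, weight_5 below 0.006 m and angle between each of weight_1, weight_2, weight_4, weight_5's own z axis and vertical below 0.1 rad) or (distance between weight_4 and pan below 0.012 m and angle between weight_4's own z axis and vertical below 0.12 rad and height (world z) of each of weight_1, weight_2, weight_3, weight_5 below 0.006 m and angle between each of weight_1, weight_2, weight_3, weight_5's own z axis and vertical below 0.1 rad) or (distance between weight_5 and pan below 0.012 m and angle between weight_5's own z axis and vertical below 0.12 rad and height (world z) of each of weight_1, weight_2, weight_3, weight_4 below 0.006 m and angle between each of weight_1, weight_2, weight_3, weight_4's own z axis and vertical below 0.1 rad))); the robot touches nothing.
It fails at once if the bottle leaves its pan or tips (more than 15 mm off its pan's centre or over 0.25 rad) (distance between sample_bottle and bottle_pan above 0.015 m or angle between sample_bottle's own z axis and vertical above 0.25 rad).
It fails at once if the pan is driven down onto its stop, by the hand or by too heavy a weight (beam below -0.075 rad) (value of joint beam below -0.075 rad).
It fails at once if the robot or a weight pushes or knocks the balance with more than 15 N (contact force between any of the fingers, the arm, weight_1, weight_2, weight_3, weight_4, weight_5 and balance above 15 N).
It fails at once if a bystander (case, dish, tape) is moved by more than 15 mm (distance of any of by_case, by_dish, by_tape from where it was at the start of the episode above 0.015 m).
It also fails if it takes over 67 s, if anything falls off the work surface, if the arm or the gripper's body presses on something with over 40 N, if the wrist force passes 120 N, or if a joint passes its speed limit or range.

## Working session

There is one attempt and no reset: what is moved stays moved. The work goes in short steps, Python scripts to look and compute and a tool call to move; the robot and the scene stay as the last step left them, time stands still between calls to the robot, and variables do not carry over. Pictures are saved under pics/ and viewed, about 8 in all and at most 12, crops included, and the job is handed in when it is done.

Besides the shell and the picture viewer there is one more tool, called after "Request:" as name(argument=value, ...), one argument or row to a line, values as JSON. step_arm: Moves the arm, as the interface text tells. Its arguments: {"type":"object","properties":{"moves":{"type":"array","items":{"type":"array","items":{"type":"array","items":{"type":"number"}}}},"grip":{"type":"number"},"squeeze":{"type":"number"}},"required":["moves"]}

```bash
mkdir -p pics && cat > h.py <<'E'
import numpy as np, cv2
from station import readout, viewer, ctrl, nets
def ray(cam,px,z):
    c=viewer.calibration(cam);K,R,t=map(np.array,(c["camera_matrix"],c["R"],c["t"]))
    t=t.ravel();d=R.T@np.linalg.inv(K)@np.array([px[0],px[1],1.]);o=-R.T@t
    return o+d*(z-o[2])/d[2]
def proj(cam,X):
    c=viewer.calibration(cam);K,R,t=map(np.array,(c["camera_matrix"],c["R"],c["t"]))
    p=K@(R@np.array(X)+t.ravel());return p[:2]/p[2]
E
python3 - <<'E'
from h import *
o=readout.get_obs();print(o)
a=viewer.get_image("top");b=viewer.get_image("side")
cv2.imwrite("pics/top.png",a);cv2.imwrite("pics/side.png",b)
for c in("top","side"):
    C=viewer.calibration(c);print(c,-np.array(C["R"]).T@np.array(C["t"]).ravel())
for th,z in(("weight_1",0),("pan",.11),("bottle_pan",.091),("balance",0),("by_case",0),("by_dish",0),("by_tape",0)):
    for c in("top","side"):
        for d in nets.pinpoint(c,th)[:6]:
            if d["confidence"]>.25: print(th,c,round(d["confidence"],2),np.round(d["at"],1),np.round(ray(c,d["at"],z),3))
E
```

```text
{'t': 0.0, 'q': array([ 1.09197659e+00,  5.33728313e-02,  1.61428494e+00, -3.83699965e-05,
        1.47601478e+00, -1.18984620e-01]), 'dq': array([ 0.00106108,  0.00089762,  0.00113288, -0.00011874,  0.00077686,
        0.00084292]), 'effort': array([-5.83897563e-04, -3.93652046e+01, -3.70188046e+01, -1.49750817e-04,
        6.78429191e-03,  4.29230710e-06]), 'tool_pos': array([0.21978578, 0.58441321, 0.23005854]), 'tool_rot': array([ 2.58227584,  1.78749174, -0.00285907]), 'contact_force': array([-0.51999401,  0.30235704, -0.28329124]), 'wrist_torque': array([-0.0248424 , -0.01300431, -0.03290491]), 'opening': 0.0851717670319592}
top [0.33809795 0.01630803 1.21132904]
side [ 0.14963184 -0.77479041  0.49967676]
weight_1 top 0.75 [347.3 256.4] [ 0.456 -0.176  0.   ]
weight_1 top 0.75 [372.5 218.4] [ 0.568 -0.254  0.   ]
weight_1 top 0.72 [343.1 186.9] [ 0.665 -0.17   0.   ]
weight_1 top 0.67 [334.6 219.3] [ 0.566 -0.142  0.   ]
weight_1 top 0.53 [378.4 265.6] [ 0.43  -0.265  0.   ]
weight_1 side 0.95 [374.2 286.6] [ 0.668 -0.186 -0.   ]
weight_1 side 0.95 [286.4 356.7] [ 0.422 -0.281 
[... 212 characters left out ...]
657 0.208 0.   ]
pan top 0.74 [290.4 217.3] [ 0.55  -0.009  0.11 ]
pan top 0.67 [381.8 269. ] [ 0.413 -0.248  0.11 ]
pan side 0.94 [279.5 212.9] [ 0.554 -0.006  0.11 ]
bottle_pan top 0.48 [195.6 223. ] [0.537 0.25  0.091]
bottle_pan side 0.71 [224.9 184.8] [0.532 0.249 0.091]
balance top 0.82 [246.8 229.2] [0.535 0.117 0.   ]
balance side 0.66 [226.1 187.5] [0.611 0.453 0.   ]
by_case top 0.91 [291.9 274. ] [ 0.405 -0.015  0.   ]
by_case side 0.94 [210.9 279.2] [ 0.393 -0.014  0.   ]
by_dish top 0.59 [228.5 274.2] [0.404 0.167 0.   ]
by_dish side 0.59 [186.2 241.3] [0.398 0.168 0.   ]
by_tape top 0.77 [301.8 180.2] [ 0.685 -0.046  0.   ]
by_tape side 0.78 [346.  255.8] [ 0.69  -0.061  0.   ]
```

View pics/top.png

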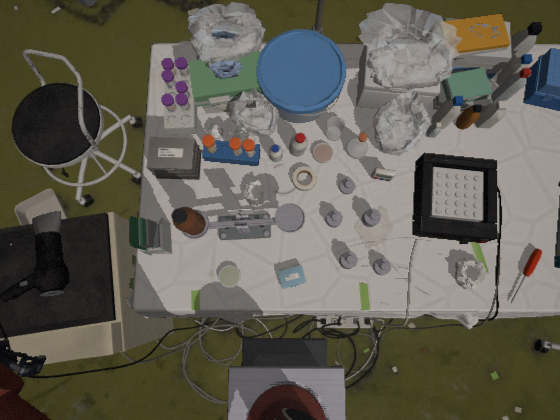

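View pics/side.png

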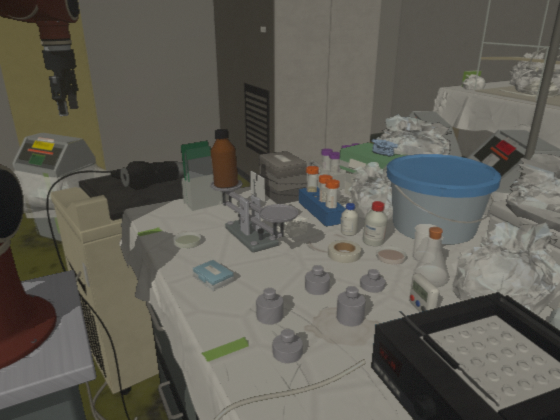

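The top view shows the pan at (290,217), the bottle at (188,221), and five weights at about (347,186), (334,218), (371,217), (347,260) and (381,267). In the side view, (350,305) looks tallest and (373,281) lowest. I'll triangulate, rank the heights and move the arm up and across.

```bash
cat >> h.py <<'E'
def tri(pt,ps):
    P=[]
    for c in("top","side"):
        C=viewer.calibration(c);P.append(np.array(C["camera_matrix"])@np.c_[np.array(C["R"]),np.array(C["t"]).ravel()])
    X=cv2.triangulatePoints(P[0],P[1],np.float64(pt).reshape(2,1),np.float64(ps).reshape(2,1)).ravel();return X[:3]/X[3]
E
python3 - <<'E'
from h import *
M={c:[d for d in nets.masks_of(c,"weight_1") if d["confidence"]>.4] for c in("top","side")}
mid={c:np.array([[(d["box"][0]+d["box"][2])/2,(d["box"][1]+d["box"][3])/2] for d in M[c]]) for c in M}
for d in M["side"]:
    l,t,r,b=d["box"]
    # foot: bottom-front edge of base circle is 24mm toward the camera
    cs=[]
    best=None
    from scipy.optimize import minimize
    def circ(x,y,r,z): a=np.linspace(0,6.28,40);return np.array([proj("side",[x+r*np.cos(k),y+r*np.sin(k),z]) for k in a])
    def f(p):
        q=np.r_[circ(p[0],p[1],.024,0),circ(p[0],p[1],.024,p[2]-.020),circ(p[0],p[1],.009,p[2])]
        return sum((np.r_[q.min(0),q.max(0)]-np.array([l,t,r,b]))**2)
    p0=ray("side",[(l+r)/2,b-12],0)
    s=minimize(f,[p0[0],p0[1],.045],method="Nelder-Mead")
    print("side",round(d["confidence"],2),d["box"],np.round(s.x,4),round(s.fun,1))
for d in M["top"]: 
    l,t,r,b=d["box"];print("top",round(d["confidence"],2),d["box"],np.round(ray("top",[(l+r)/2,(t+b)/2],.02),4))
for th in("pan","bottle_pan","by_case","by_tape"):
    a=nets.pinpoint("top",th)[0]["at"];b=nets.pinpoint("side",th)[0]["at"];print(th,np.round(tri(a,b),4))
for th in("pan","sample_bottle"):
    for c in("top","side"):
        d=nets.masks_of(c,th)[0];l,t,r,b=d["box"];print(th,c,d["confidence"],d["box"],np.round(ray(c,[(l+r)/2,(t+b)/2],.115),4))
E
```

```text
Traceback (most recent call last):
  File "h.py", line 8, in proj
    c=viewer.calibration(cam);K,R,t=map(np.array,(c["camera_matrix"],c["R"],c["t"]))
ValueError: time passes only in moves, steps and waits
```

Request:
step_arm(
  moves=[
    [[0,0,3.5,0],[0,0,3.5,0],[0,0,3.5,0],[2,-3.5,0,0],[2,-3.5,0,0],[2,-3.5,0,0],[2,-3.5,0,0],[2,-3.5,0,0],[2,-3.5,0,0],[2,-3.5,0,0]],
  ],
  grip=1,
)

```text
t: 1.73
tool_pos: [0.3605, 0.3383, 0.3365]
tool_rot: [2.583, 1.789, 0.001]
contact_force: [1.4, 0.3, 0.1]
opening: 0.0
```

```bash
cat > h.py <<'E'
import numpy as np, cv2
from station import readout, viewer, ctrl, nets
_c={}
def cal(c):
    if c not in _c:
        d=viewer.calibration(c);_c[c]=(np.array(d["camera_matrix"]),np.array(d["R"]),np.array(d["t"]).ravel())
    return _c[c]
def ray(cam,px,z):
    K,R,t=cal(cam);d=R.T@np.linalg.inv(K)@np.array([px[0],px[1],1.]);o=-R.T@t
    return o+d*(z-o[2])/d[2]
def proj(cam,X):
    K,R,t=cal(cam);p=K@(R@np.atleast_2d(X).T+t[:,None]);return (p[:2]/p[2]).T
def tri(pt,ps):
    P=[cal(c)[0]@np.c_[cal(c)[1],cal(c)[2]] for c in("top","side")]
    X=cv2.triangulatePoints(P[0],P[1],np.float64(pt).reshape(2,1),np.float64(ps).reshape(2,1)).ravel();return X[:3]/X[3]
def circ(x,y,r,z): a=np.linspace(0,6.28,40);return np.c_[x+r*np.cos(a),y+r*np.sin(a),0*a+z]
E
python3 - <<'E'
from h import *
from scipy.optimize import minimize
for d in nets.masks_of("side","weight_1"):
    if d["confidence"]<.4: continue
    l,t,r,b=d["box"]
    def f(p):
        q=proj("side",np.r_[circ(p[0],p[1],.024,0),circ(p[0],p[1],.024,p[2]-.020),circ(p[0],p[1],.009,p[2])])
        return sum((np.r_[q.min(0),q.max(0)]-np.array([l,t,r,b]))**2)
    p0=ray("side",[(l+r)/2,b-12],0)
    s=minimize(f,[p0[0],p0[1],.045],method="Nelder-Mead")
    print("side",round(d["confidence"],2),d["box"],np.round(s.x,4),round(s.fun,1))
for d in nets.masks_of("top","weight_1"):
    l,t,r,b=d["box"];print("top",round(d["confidence"],2),d["box"],np.round(ray("top",[(l+r)/2,(t+b)/2],.02),4))
for th in("pan","bottle_pan"):
    a=nets.pinpoint("top",th)[0]["at"];b=nets.pinpoint("side",th)[0]["at"];print(th,np.round(tri(a,b),4))
for th in("pan","sample_bottle"):
    for c in("top","side"):
        d=nets.masks_of(c,th)[0];l,t,r,b=d["box"];print(th,c,d["confidence"],d["box"],np.round(ray(c,[(l+r)/2,(t+b)/2],.115),4))
E
```

```text
side 0.9 [361.6, 269.3, 383.8, 293.6] [ 0.6657 -0.1838  0.0328] 5.9
side 0.75 [256.9, 287.1, 283.3, 321.3] [ 0.4496 -0.1686  0.0486] 0.3
side 0.73 [334.7, 288.0, 367.6, 327.2] [ 0.5668 -0.2483  0.0583] 6.2
side 0.72 [273.8, 328.8, 302.5, 360.9] [ 0.431  -0.2693  0.0351] 1.3
side 0.61 [305.7, 267.4, 328.2, 296.3] [ 0.5639 -0.1418  0.043 ] 4.1
top 0.79 [374.8, 256.8, 391.6, 277.0] [ 0.4246 -0.2736  0.02  ]
top 0.68 [327.4, 209.1, 344.0, 227.3] [ 0.565  -0.1423  0.02  ]
top 0.56 [339.9, 253.1, 355.6, 267.8] [ 0.4427 -0.1736  0.02  ]
pan [ 0.5509 -0.0091  0.1116]
bottle_pan [0.5348 0.2507 0.0901]
pan top 0.89 [278.0, 202.1, 306.1, 234.0] [ 0.5471 -0.013   0.115 ]
pan side 0.8 [259.4, 203.3, 298.3, 232.3] [ 0.5361 -0.0364  0.115 ]
sample_bottle top 0.97 [172.8, 206.2, 205.5, 235.7] [0.5387 0.2622 0.115 ]
sample_bottle side 0.94 [213.0, 129.7, 234.1, 189.5] [0.5785 0.375  0.115 ]
```

Request:
step_arm(
  moves=[
    [[2,-4,-1,0],[2,-4,-1,0],[2,-4,-1,0],[2,-4,-1,0],[2,-4,-1,0],[2,-4,-1,0],[2,-4,-1,0],[1,-4,-1,0],[1,-3,0,0],[0,0,0,0]],
  ],
)

```text
t: 3.07
tool_pos: [0.5079, 0.0123, 0.2616]
tool_rot: [2.587, 1.782, -0.004]
contact_force: [-1.1, 0.4, -0.4]
opening: -0.0001
```

Request:
step_arm(
  moves=[
    [[1.5,-0.7,-2.5,0],[1.5,-0.7,-2.5,0],[1.3,-0.7,-2.5,0],[0,0,-2.5,0],[0,0,-1.5,0],[0,0,0,0],[0,0,0,0]],
  ],
)

```text
t: 3.65
tool_pos: [0.5497, -0.0037, 0.1471]
tool_rot: [-2.58, -1.789, 0.002]
contact_force: [0.1, -0.6, 1.2]
opening: 0.0001
```

```bash
python3 - <<'E'
from h import *
o=readout.get_obs();print(o["tool_pos"],o["contact_force"])
a=viewer.get_image("side");b=viewer.get_image("wrist")
cv2.imwrite("pics/c1.png",np.hstack([cv2.resize(a[150:260,200:340],(560,440),interpolation=cv2.INTER_CUBIC)[:, :],cv2.resize(b,(240,180)).repeat(1,0) if 0 else cv2.copyMakeBorder(cv2.resize(b,(240,180)),0,260,0,0,cv2.BORDER_CONSTANT)]))
E
```

```text
[ 0.54965014 -0.00374031  0.14708562] [ 0.10001439 -0.56702881  1.16238069]
```

View pics/c1.png

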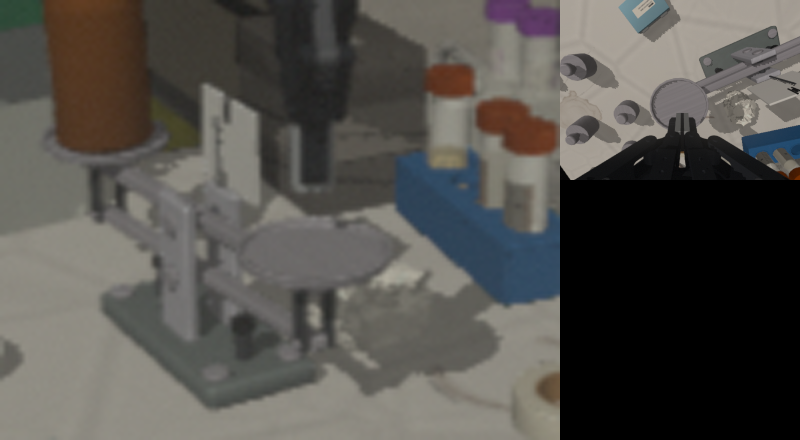

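The fingertips are centred above the raised pan (tip at zoomed (315,185), pan at (320,250)). Next I'll come closer, take a force baseline, then press slowly.

Request:
step_arm(
  moves=[
    [[0.1,-0.4,-1,0],[0,0,-1,0],[0,0,-0.5,0],[0,0,0,0],[0,0,0,0]],
  ],
)

```text
t: 4.17
tool_pos: [0.5506, -0.0089, 0.1221]
tool_rot: [-2.582, -1.787, 0.002]
contact_force: [-0.7, -0.2, -0.5]
opening: -0.0002
```

```bash
cat >> h.py <<'E'
def force(n=8):
    F=[]
    for i in range(n):
        o=readout.get_obs();F.append(np.r_[o["contact_force"],o["tool_pos"]]);viewer.get_image("side")
    F=np.array(F);print("t",o["t"],"mean",np.round(F.mean(0),4),"std",np.round(F.std(0),4))
E
python3 -c "
from h import *
force(8)"
```

```text
t 4.5167 mean [-0.0637  0.1907 -0.1878  0.5513 -0.0089  0.123 ] std [4.154e-01 5.364e-01 4.539e-01 3.000e-04 0.000e+00 4.000e-04]
```

Request:
step_arm(
  moves=[
    [[0,0,-0.25,0],[0,0,-0.25,0],[0,0,-0.25,0],[0,0,-0.15,0],[0,0,-0.1,0],[0,0,-0.1,0],[0,0,-0.1,0],[0,0,-0.1,0],[0,0,-0.1,0],[0,0,0,0]],
  ],
)

```text
t: 5.4
tool_pos: [0.5512, -0.009, 0.1091]
tool_rot: [2.583, 1.788, -0.0]
contact_force: [-3.2, -0.4, 4.1]
opening: 0.0
```

```bash
python3 -c "
from h import *
force(6)"
```

```text
t 5.65 mean [-2.9852 -0.4613  4.4941  0.5512 -0.009   0.1091] std [2.505e-01 4.024e-01 5.791e-01 0.000e+00 0.000e+00 1.000e-04]
```

Request:
step_arm(
  moves=[
    [[0,0,-0.1,0],[0,0,-0.1,0],[0,0,-0.1,0],[0,0,-0.1,0],[0,0,-0.1,0],[0,0,-0.1,0],[0,0,-0.1,0],[0,0,0,0],[0,0,0,0]],
  ],
)

```text
t: 6.45
tool_pos: [0.5512, -0.0093, 0.1021]
tool_rot: [2.583, 1.788, -0.001]
contact_force: [-3.5, -1.4, 6.8]
opening: -0.0001
```

```bash
python3 -c "
from h import *
force(12)
a=viewer.get_image('side');cv2.imwrite('pics/c2.png',cv2.resize(a[130:250,200:340],(700,600),interpolation=cv2.INTER_CUBIC))
for c in ('side',):
  for d in nets.pinpoint(c,'pan')[:1]: print(d)"
```

```text
t 7.0 mean [-3.5909 -1.5558  5.7416  0.5512 -0.0093  0.1021] std [0.4142 0.3429 0.6368 0.     0.     0.    ]
{'at': [277.8, 215.5], 'confidence': 0.76}
```

View pics/c2.png

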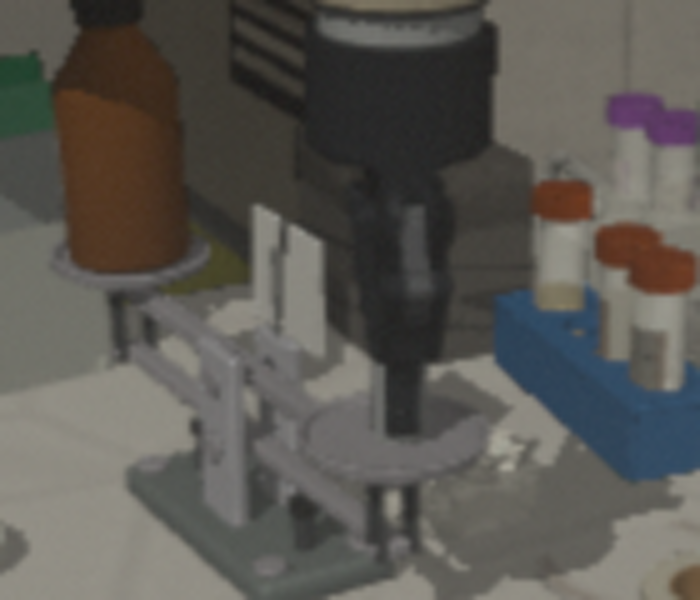

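The picture shows the tips resting in the pan and the beam visibly near level, with the pointer around the plate's middle (280,250). I'll take more force readings here, then release and repeat the baseline.

```bash
python3 -c "
from h import *
force(20)"
```

```text
t 8.1 mean [-3.5874 -1.4557  5.7932  0.5512 -0.0092  0.1021] std [0.5497 0.4676 0.5418 0.     0.     0.    ]
```

Request:
step_arm(
  moves=[
    [[0,0,0.15,0],[0,0,0.2,0],[0,0,0.2,0],[0,0,0.25,0],[0,0,0.25,0],[0,0,0.6,0],[0,0,1.2,0],[0,0,1.2,0],[0,0,0.5,0],[0,0,0,0]],
  ],
)

```text
t: 8.98
tool_pos: [0.5528, -0.009, 0.1501]
tool_rot: [2.58, 1.786, 0.006]
contact_force: [0.8, 0.0, 0.0]
opening: 0.0
```

```bash
python3 -c "
from h import *
force(16)"
```

```text
t 9.7333 mean [ 0.0294  0.0703 -0.1052  0.5511 -0.0089  0.1473] std [6.624e-01 4.905e-01 4.166e-01 5.000e-04 0.000e+00 9.000e-04]
```

The missing weight comes to 5.91 N plus about 0.19 N for the small remaining angle, so roughly 6.1 N. The force slope between the two heights agrees with the 22 N/rad. weight_5 (6.38 N) is the closest match. I'll move to it and check from near.

Request:
step_arm(
  moves=[
    [[0,-2,1.5,0],[0,-3,1.5,0],[0,-3.5,1,0],[0,-3.5,0,0],[0.3,-3.5,0,0],[0.3,-3,0,0],[0.3,-2,0,0],[0,0,0,0],[0,0,0,0]],
  ],
  grip=0.4,
  squeeze=40,
)

```text
t: 10.53
tool_pos: [0.56, -0.2147, 0.1872]
tool_rot: [-2.584, -1.785, -0.0]
contact_force: [0.6, 0.1, 0.2]
opening: 0.0513
```

```bash
python3 - <<'E'
from h import *
o=readout.get_obs();print(o["tool_pos"],o["opening"])
cal("wrist");w=viewer.get_image("wrist");cv2.imwrite("pics/w1.png",w)
for d in nets.pinpoint("wrist","weight_5"):
    if d["confidence"]>.2: print(round(d["confidence"],2),np.round(d["at"],1),np.round(ray("wrist",d["at"],0),4))
for d in nets.masks_of("wrist","weight_5"):
    if d["confidence"]>.2: print(round(d["confidence"],2),d["box"])
E
```

```text
[ 0.56003144 -0.2147237   0.1871585 ] 0.051287331213824346
0.92 [260.3 201.2] [ 0.5686 -0.246   0.    ]
0.76 [175.   76.2] [ 0.4281 -0.2742  0.    ]
0.74 [357.6 164.5] [ 0.5675 -0.1394  0.    ]
0.56 [277.1  54.6] [ 0.4447 -0.179   0.    ]
0.95 [249.0, 13.6, 309.6, 82.9]
0.91 [332.8, 138.1, 386.4, 192.7]
0.85 [232.6, 177.9, 280.5, 238.9]
0.76 [139.1, 43.0, 199.2, 101.1]
0.72 [322.6, 240.7, 372.8, 280.1]
0.36 [523.8, 48.8, 560.0, 164.7]
```

View pics/w1.png

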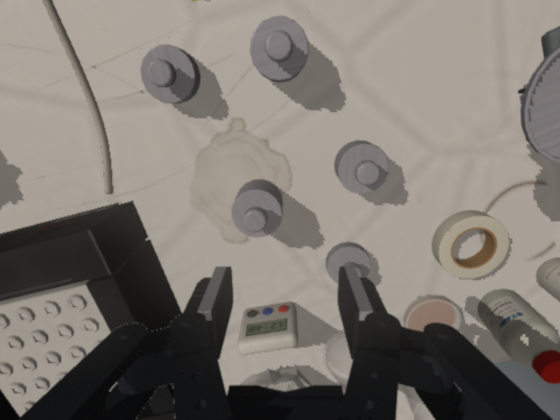

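The wrist picture shows weight A at base (260,201), knob (255,219), and weight B at (277,54), knob (279,44). The side mask for A looked too wide, so I'll verify the heights with mask fits from the wrist and side cameras together.

```bash
python3 - <<'E'
from h import *
M={c:[d for d in nets.masks_of(c,"weight_5") if d["confidence"]>.3] for c in("wrist","side")}
def sil(c,x,y,H):
    im=np.zeros((420,560),np.uint8);b=H-.020
    for A,B in(((.024,0),(.024,b)),((.006,b),(.006,H)),((.011,b+.009),(.011,b+.018)),((.009,H-.002),(.009,H))):
        p=proj(c,np.r_[circ(x,y,A[0],A[1]),circ(x,y,B[0],B[1])])
        cv2.fillConvexPoly(im,cv2.convexHull(np.round(p*16).astype(np.int32)),1,shift=4)
    return im>0
for n,(x0,y0) in dict(A=(.5686,-.247),B=(.446,-.175),C=(.428,-.272),D=(.566,-.141),E=(.666,-.184)).items():
    out=[]
    for cams in(("wrist",),("side",),("wrist","side")):
        res=[]
        for H in(.034,.041,.048,.055,.062):
            best=(0,)
            for x in np.arange(x0-.008,x0+.009,.002):
                for y in np.arange(y0-.008,y0+.009,.002):
                    s=0
                    for c in cams:
                        S=sil(c,x,y,H);s+=max([(S&d["region"]).sum()/(S|d["region"]).sum() for d in M[c]]+[0])/len(cams)
                    best=max(best,(round(float(s),3),round(x,3),round(y,3)))
            res.append(best)
        out.append(res)
    print(n,[r[0] for r in out[0]],[r[0] for r in out[1]],out[2],flush=True)
E
```

```text
A [0.805, 0.866, 0.929, 0.958, 0.92] [0.683, 0.784, 0.882, 0.942, 0.864] [(0.69, np.float64(0.571), np.float64(-0.245)), (0.767, np.float64(0.569), np.float64(-0.245)), (0.84, np.float64(0.569), np.float64(-0.245)), (0.916, np.float64(0.569), np.float64(-0.245)), (0.884, np.float64(0.567), np.float64(-0.245))]
B [0.886, 0.927, 0.96, 0.948, 0.924] [0.734, 0.848, 0.947, 0.914, 0.825] [(0.777, np.float64(0.444), np.float64(-0.175)), (0.853, np.float64(0.444), np.float64(-0.175)), (0.927, np.float64(0.444), np.float64(-0.175)), (0.926, np.float64(0.444), np.float64(-0.175)), (0.866, np.float64(0.446), np.float64(-0.175))]
C [0.942, 0.911, 0.853, 0.798, 0.744] [0.919, 0.914, 0.815, 0.734, 0.664] [(0.909, np.float64(0.428), np.float64(-0.274)), (0.913, np.float64(0.428), np.float64(-0.274)), (0.829, np.float64(0.428), np.float64(-0.274)), (0.756, np.float64(0.428), np.float64(-0.274)), (0.693, np.float64(0.428), np.float64(-0.274))]
D [0.929, 0.954, 0.927, 0.866, 0.809] [0.817, 0.914, 0.873, 0.776, 0.697] [(0.86, np.float64(0.568), np.float64(-0.137)), (0.927, np.float64(0.568), np.float64(-0.137)), (0.897, np.float64(0.566), np.float64(-0.137)), (0.821, np.float64(0.564), np.float64(-0.139)), (0.752, np.float64(0.564), np.float64(-0.139))]
E [0.692, 0.625, 0.566, 0.515, 0.47] [0.891, 0.762, 0.668, 0.593, 0.532] [(0.789, np.float64(0.668), np.float64(-0.18)), (0.69, np.float64(0.668), np.float64(-0.18)), (0.615, np.float64(0.668), np.float64(-0.18)), (0.553, np.float64(0.666), np.float64(-0.18)), (0.5, np.float64(0.668), np.float64(-0.18))]
```

The heights rank clearly: A ≈ 57 mm, then B, D, C and E, so A is weight_5, at (0.568, -0.246). Descending onto it.

Request:
step_arm(
  moves=[
    [[0.4,-1.5,-1,0],[0.4,-1.6,-2,0],[0,0,-3,0],[0,0,-3,0],[0,0,-2.5,0],[0,0,-1.5,0],[0,0,-0.7,0],[0,0,0,0],[0,0,0,0]],
  ],
)

```text
t: 11.53
tool_pos: [0.5686, -0.2446, 0.051]
tool_rot: [2.582, 1.789, 0.0]
contact_force: [0.9, 0.4, 0.5]
opening: 0.0511
```

```bash
python3 - <<'E'
from h import *
o=readout.get_obs();print(o["tool_pos"],o["opening"],o["contact_force"])
w=viewer.get_image("wrist");s=viewer.get_image("side")
cv2.imwrite("pics/g1.png",np.hstack([cv2.resize(w[200:420,140:440],(400,293)),cv2.resize(s[240:350,290:440],(400,293),interpolation=cv2.INTER_CUBIC)]))
E
```

```text
[ 0.56864772 -0.2446156   0.05101974] 0.05112399655502249 [0.872231   0.38674168 0.53843562]
```

View pics/g1.png

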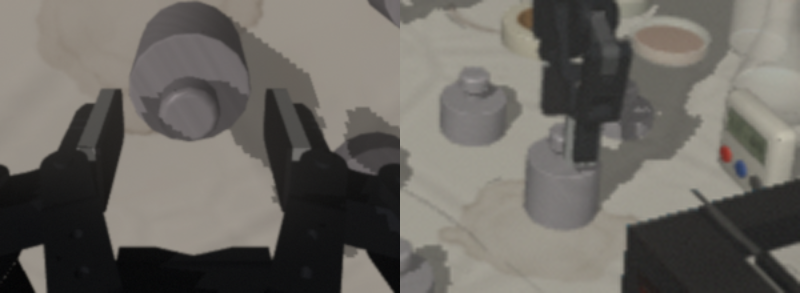

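The knob sits between the open pads (wrist crop: knob (188,112), pads at x = 120 and 268). I'll lower 5 mm, close, and lift a little.

Request:
step_arm(
  moves=[
    [[0,0,-0.4,0],[0,0,0,0],[0,0,0,0],[0,0,0,0],[0,0,0,0],[0,0,0,0],[0,0,0,0]],
  ],
  grip=1,
  squeeze=50,
)

```text
t: 12.22
tool_pos: [0.5685, -0.2455, 0.0471]
tool_rot: [2.582, 1.787, 0.0]
contact_force: [-1.3, -2.2, 5.1]
opening: 0.0193
```

Request:
step_arm(
  moves=[
    [[0,0,0.5,0],[0,0,1,0],[0,0,2,0],[0,0,3,0],[0,0,3,0],[0,0,3,0],[0,0,2,0],[0,0,0,0],[0,0,0,0]],
  ],
)

```text
t: 12.97
tool_pos: [0.5683, -0.2447, 0.1916]
tool_rot: [2.582, 1.788, 0.001]
contact_force: [-0.5, -0.4, -6.9]
opening: 0.0192
```

```bash
python3 - <<'E'
from h import *
force(8)
o=readout.get_obs();print(o["opening"])
w=viewer.get_image("wrist");s=viewer.get_image("side")
cv2.imwrite("pics/g2.png",np.hstack([cv2.resize(w[200:420,140:440],(400,293)),cv2.resize(s[160:300,260:451],(400,293),interpolation=cv2.INTER_CUBIC)]))
E
```

```text
t 13.3167 mean [-0.1005  0.2076 -6.7818  0.567  -0.2441  0.1887] std [6.661e-01 5.010e-01 7.760e-01 6.000e-04 3.000e-04 1.300e-03]
0.019511537305128057
```

View pics/g2.png

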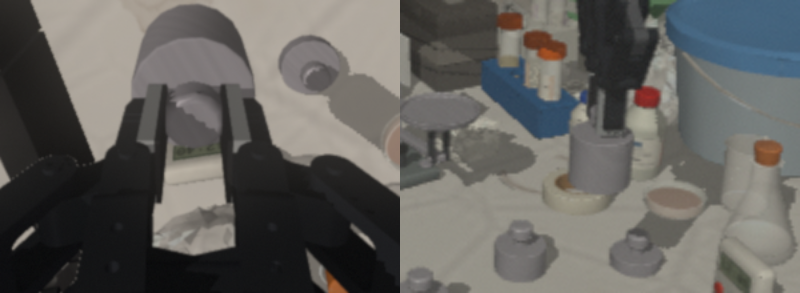

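The weight hangs upright and firmly held at 6.65 ± 0.27 N, which fits weight_5 (6.38 N). Carrying it over the pan.

Request:
step_arm(
  moves=[
    [[0,1,0.7,0],[-0.2,2,0.8,0],[-0.2,3,0,0],[-0.2,3.5,0,0],[-0.2,3.5,0,0],[-0.2,3.5,0,0],[-0.2,3,0,0],[-0.2,2,0,0],[-0.2,1.2,0,0],[0,0.5,0,0]],
  ],
)

```text
t: 14.3
tool_pos: [0.5518, -0.0109, 0.207]
tool_rot: [-2.581, -1.791, -0.001]
contact_force: [-1.0, -0.6, -6.0]
opening: 0.019
```

Request:
step_arm(
  moves=[
    [[0,0,-0.5,0],[0,0,-0.5,0],[0,0,0,0],[0,0,0,0]],
  ],
)

```text
t: 14.63
tool_pos: [0.5517, -0.014, 0.1953]
tool_rot: [-2.584, -1.785, 0.003]
contact_force: [-0.5, 1.1, -5.6]
opening: 0.0192
```

```bash
python3 - <<'E'
from h import *
force(8)
cal("wrist");w=viewer.get_image("wrist")
for c in("side","wrist"):
  for th in("pan","weight_5"):
    for d in nets.pinpoint(c,th)[:6]:
      if d["confidence"]>.3: print(c,th,round(d["confidence"],2),np.round(d["at"],1),np.round(ray(c,d["at"],.1114),4))
s=viewer.get_image("side")
cv2.imwrite("pics/p1.png",np.hstack([cv2.resize(w[120:420,80:489],(400,293)),cv2.resize(s[130:250,200:364],(400,293),interpolation=cv2.INTER_CUBIC)]))
E
```

```text
t 14.9833 mean [-0.1016  0.0436 -6.3016  0.5522 -0.0136  0.1962] std [3.177e-01 4.617e-01 6.156e-01 2.000e-04 3.000e-04 4.000e-04]
side pan 0.66 [279.6 215.4] [ 0.5465 -0.0199  0.1114]
side weight_5 0.98 [315.9 287.1] [ 0.4733 -0.278   0.1114]
side weight_5 0.91 [279.4 195.2] [0.5974 0.078  0.1114]
side weight_5 0.59 [269.7 315.3] [ 0.3797 -0.3083  0.1114]
side weight_5 0.58 [373.8 286.2] [ 0.5528 -0.3164  0.1114]
wrist pan 0.62 [221.6  26.7] [ 0.422  -0.0058  0.1114]
wrist pan 0.6 [292.2 211.9] [ 0.55   -0.0069  0.1114]
wrist weight_5 0.84 [  4.8 158.4] [ 0.4428 -0.1799  0.1114]
wrist weight_5 0.82 [189.  316.9] [ 0.6059 -0.1182  0.1114]
wrist weight_5 0.79 [286.4 239.6] [ 0.5692 -0.0187  0.1114]
wrist weight_5 0.74 [ 96.3 137.1] [ 0.4526 -0.1128  0.1114]
wrist weight_5 0.64 [184.6 229.3] [ 0.5345 -0.0868  0.1114]
```

View pics/p1.png

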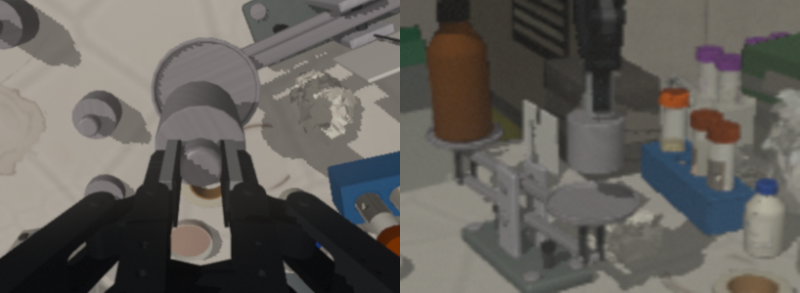

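The weight is upright just above the pan (in the side crop, weight (597,140), pan (595,205)). The wrist net puts the pan at (0.550, -0.007). I'll correct y by 6 mm, lower to just above the pan and recheck the weight's offset there.

Request:
step_arm(
  moves=[
    [[-0.1,0.5,-0.5,0],[0,0,-1,0],[0,0,-0.7,0],[0,0,-0.5,0],[0,0,0,0],[0,0,0,0]],
  ],
)

```text
t: 15.83
tool_pos: [0.5506, -0.0078, 0.1683]
tool_rot: [-2.582, -1.787, 0.002]
contact_force: [1.6, 0.1, -5.7]
opening: 0.0189
```

```bash
python3 - <<'E'
from h import *
force(4)
o=readout.get_obs();z=o["tool_pos"][2]-.047
cal("wrist");viewer.get_image("wrist")
for c in("side","wrist"):
  for th,h in(("pan",.1114),("weight_5",z)):
    for d in nets.pinpoint(c,th)[:6]:
      p=ray(c,d["at"],h)
      if np.hypot(p[0]-.55,p[1])<.06: print(c,th,round(d["confidence"],2),np.round(d["at"],1),np.round(p,4))
print(o["tool_pos"])
E
```

```text
t 15.9833 mean [ 0.4219  0.0475 -6.1461  0.5512 -0.0079  0.1692] std [8.592e-01 3.205e-01 6.039e-01 4.000e-04 1.000e-04 6.000e-04]
side pan 0.91 [278.2 209.4] [0.5581 0.0085 0.1114]
side weight_5 0.56 [277.5 206.2] [5.522e-01 4.000e-04 1.230e-01]
wrist weight_5 0.59 [283.6 241. ] [ 0.5529 -0.0098  0.123 ]
[ 0.55156414 -0.00803566  0.16995923]
```

Request:
step_arm(
  moves=[
    [[-0.1,0,-0.3,0],[0,0,-0.3,0],[0,0,-0.2,0],[0,0,-0.1,0],[0,0,-0.1,0],[0,0,-0.1,0],[0,0,-0.1,0],[0,0,-0.1,0],[0,0,-0.1,0],[0,0,0,0]],
  ],
)

```text
t: 17.12
tool_pos: [0.5503, -0.0081, 0.1557]
tool_rot: [2.583, 1.788, 0.0]
contact_force: [-2.4, -2.2, -2.0]
opening: 0.019
```

```bash
python3 - <<'E'
from h import *
force(6)
E
```

```text
t 17.3667 mean [-1.6259 -1.5887 -1.8285  0.5503 -0.0081  0.1557] std [0.5561 0.4575 0.2912 0.     0.     0.    ]
```

Request:
step_arm(
  moves=[
    [[0,0,-0.1,0],[0,0,-0.1,0],[0,0,-0.1,0],[0,0,-0.1,0],[0,0,-0.1,0],[0,0,-0.1,0],[0,0,-0.1,0],[0,0,-0.1,0],[0,0,0,0]],
  ],
)

```text
t: 18.17
tool_pos: [0.5501, -0.008, 0.1471]
tool_rot: [2.583, 1.788, -0.0]
contact_force: [-1.5, -3.4, -0.6]
opening: 0.0191
```

```bash
python3 - <<'E'
from h import *
force(8)
E
```

```text
t 18.5167 mean [-1.2096 -3.2323 -0.4847  0.5502 -0.008   0.1474] std [4.033e-01 4.570e-01 2.849e-01 0.000e+00 0.000e+00 1.000e-04]
```

The gripper now carries only about 0.35 N near level, so weight_5 matches. Releasing gently.

Request:
step_arm(
  moves=[
    [[0,0,0,0],[0,0,0,0],[0,0,0,0],[0,0,0,0],[0,0,0,0],[0,0,0,0]],
  ],
  grip=0.5,
)

```text
t: 19.07
tool_pos: [0.5503, -0.0077, 0.1474]
tool_rot: [-2.583, -1.788, -0.001]
contact_force: [0.8, 0.2, 0.1]
opening: 0.0425
```

Request:
step_arm(
  moves=[
    [[0,0,0.5,0],[0,0,1,0],[0,0,2,0],[0,0,3,0],[0,0,3,0],[0,0,3,0],[-2,-2,0,0],[-3,-3,0,0],[-2,-3,0,0],[0,0,0,0]],
  ],
)

```text
t: 19.9
tool_pos: [0.4786, -0.0909, 0.274]
tool_rot: [2.585, 1.78, -0.001]
contact_force: [1.1, 0.1, -0.3]
opening: 0.0429
```

```bash
python3 - <<'E'
from h import *
force(10)
s=viewer.get_image("side");t=viewer.get_image("top")
for d in nets.masks_of("side","sample_bottle")[:1]: print(d["box"])
for c in("top","side"):
  for th,h in(("pan",.100),("weight_5",.100),("by_tape",0),("by_case",0),("by_dish",0),("bottle_pan",.102)):
    for d in nets.pinpoint(c,th)[:6]:
      if d["confidence"]>.4: print(c,th,round(d["confidence"],2),np.round(d["at"],1),np.round(ray(c,d["at"],h),3))
cv2.imwrite("pics/f.png",cv2.resize(s[120:240,200:360],(800,600),interpolation=cv2.INTER_CUBIC))
E
```

```text
t 20.35 mean [ 0.2433  0.13    0.1185  0.4807 -0.0876  0.273 ] std [0.4956 0.5249 0.3447 0.0008 0.0014 0.0006]
[211.7, 123.0, 237.2, 186.1]
top pan 0.71 [289.  216.8] [ 0.553 -0.005  0.1  ]
top weight_5 0.71 [290.6 221.3] [ 0.541 -0.009  0.1  ]
top weight_5 0.66 [379.4 266.4] [ 0.42  -0.244  0.1  ]
top weight_5 0.63 [343.3 188.2] [ 0.634 -0.155  0.1  ]
top weight_5 0.5 [345.  259.1] [ 0.439 -0.154  0.1  ]
top by_tape 0.55 [303.  179.6] [ 0.687 -0.049  0.   ]
top by_case 0.53 [291.7 277.4] [ 0.396 -0.014  0.   ]
top by_dish 0.82 [231.4 275.2] [0.401 0.159 0.   ]
top bottle_pan 0.66 [193.6 225.5] [0.529 0.253 0.102]
top bottle_pan 0.6 [244.7 227.9] [0.522 0.114 0.102]
side pan 0.72 [277.5 220.7] [ 0.542 -0.019  0.1  ]
side weight_5 0.92 [267.2 312.9] [ 0.386 -0.288  0.1  ]
side weight_5 0.85 [290.4 353.5] [ 0.374 -0.377  0.1  ]
side weight_5 0.83 [316.9 291.9] [ 0.477 -0.275  0.1  ]
side weight_5 0.81 [372.4 282.9] [ 0.569 -0.294  0.1  ]
side by_tape 0.85 [344.1 256.2] [ 0.686 -0.06   0.   ]
side by_case 0.77 [212.5 279.6] [ 0.396 -0.017  0.   ]
side by_dish 0.58 [189.2 241.1] [0.405 0.166 0.   ]
side bottle_pan 0.73 [224.5 179.1] [0.535 0.26  0.102]
```

View pics/f.png

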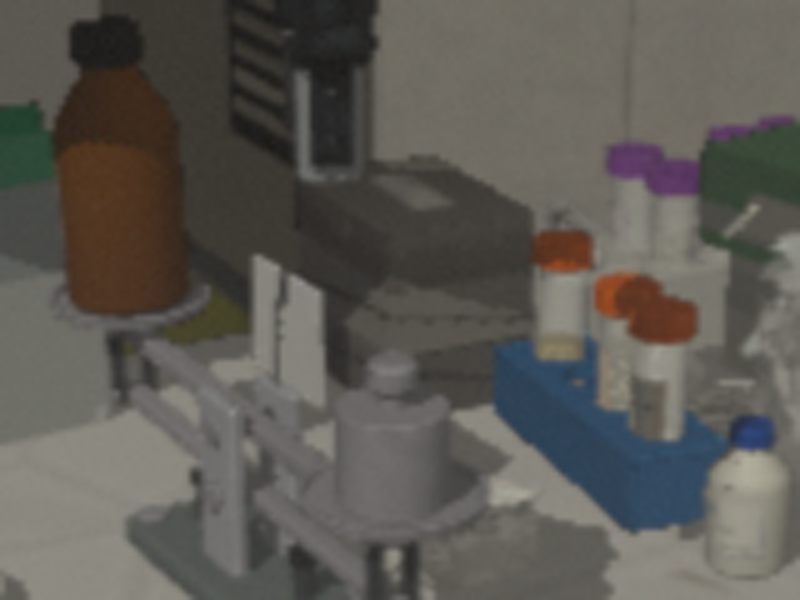

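weight_5 stands upright and centred in the pan: pan ellipse x 300–487, weight 336–450. One numeric check of the beam angle from the bottle's rise in the side pictures, then hand in.

```bash
python3 - <<'E'
from h import *
s0=cv2.imread("pics/side.png");f=viewer.get_image("side")
c2=cv2.resize(cv2.imread("pics/c2.png"),(140,120),interpolation=cv2.INTER_AREA)  # rows130.. cols200..
up=lambda a:cv2.resize(a,None,fx=8,fy=8,interpolation=cv2.INTER_CUBIC)
def find(img,ox,oy):
    T=up(s0[150:192,208:240]);I=up(img)
    r=cv2.matchTemplate(I,T,cv2.TM_CCOEFF_NORMED);_,v,_,p=cv2.minMaxLoc(r);return round(v,3),p[0]/8+ox-208,p[1]/8+oy-150
K=proj("side",[[.535,.25,.0906],[.535,.25,.101],[.535,.25,.1114]]);print("rows at +.08,0,-.08 rel",K[:,1]-K[0,1])
print("pressed",find(c2,200,130));print("now",find(f[130:230,195:260],195,130));
E
```

```text
rows at +.08,0,-.08 rel [ 0.         -3.86837086 -7.76529048]
pressed (0.94, -0.25, -3.25)
now (0.915, -0.375, -4.875)
```

```bash
python3 -c "
from h import *
print(ctrl.finish_job())"
```

```text
the job is handed in; nothing more can be done
None
```

I pressed the empty pan level with the closed fingertips and held it there. The missing weight came to about 6.1 N, so I set weight_5 (650 g, 6.38 N) on the pan, let go and handed the job in; no verdict came back.

**Pressing:** I measured 5.9 N with the tips 1.1 mm above level, which gives about 6.1 N at level. The force slope between two heights matched the 22 N/rad given.

**Identifying the weight:** The mask fits ranked the heights clearly, though they read about 5 mm low. When lifted, the weight measured about 6.3–6.6 N, which fits weight_5.

**Final checks:**
- **Weight:** It stands upright and, in the side picture, within about 3 mm of the pan centre. The top-camera net put it about 12 mm off in x. I trusted the side view and the release position over that net.
- **Beam:** It floats at about -0.02 rad by the bottle's rise in the side picture, inside the ±0.038 marks. Force sensing had predicted -0.013. On either figure weight_4 (5.40 N) might also have floated between the marks (about +0.024 to +0.032 rad).
- **Other things:** The bottle is in its pan, and the case, dish and tape are where they were within the nets' error. The arm is clear and touches nothing.

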